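# Shut and latch the candy tray

### The arm

A 6-joint arm with a two-finger parallel gripper is mounted at the origin on the work surface. World frame = base frame: x ahead of the robot, y to its left, z up, the work surface at z = 0. Lengths are in m, angles in rad, forces in N, time in s.
With the tool pointing down it reaches from about 0.375 to 0.975 m from the base axis. Payload 3.8 kg.
Tool frame: the origin (TCP) lies on the centre line of the jaws, within the pads' length; the fingertips stand 14 mm ahead of it and the grasp point (between the pads) lies 5 mm behind it (bot.finger_overhang is the distance from the TCP to the fingertips, in m); y points along the fingers, x is the direction in which the jaws open and shut, and the axes are right-handed (so a half turn about y gives the same grasp; the last joint's range is limited). The gripper opens to 85 mm and grips with 20 to 120 N. Pads are 22 mm wide; open, the fingers measure 114 mm over their backs; the gripper's body (76 mm by 85 mm) begins 54 mm behind the grasp point. The pads swing forward as they close: fully open they stand 13 mm farther back than shut.
Start: joints at [-1.241, 0.264, 1.604, -0, 1.274, -0.037], TCP at [0.242, -0.63, 0.209] pointing down, gripper open.
Joint ranges: [-2.63, 2.63], [-0.94, 2.18], [0.31, 2.57], [-1.31, 4.45], [0, 2.66], [-2.55, 2.55]. Speed limits (rad/s): [2.57, 2.57, 3.14, 3.14, 3.14, 3.14].

### API

Orientations are given as a rotation vector (axis times angle).
In Python, from workcell import readout, read_camera, bot, spotter gives the robot as it stands.
- The arm moves only by the tool jog_arm, never from a script. Its argument "increments" is a list of rows, each a list of 7 numbers: the shift along the tool's x, y, z in m, then the turn, a rotation vector about the tool's x, y, z in rad, then the opening, from 0 (shut) to 1 (fully open). A call has 1 to 10 rows; each row shifts and turns the pose as measured when the row begins, along the tool's axes as they then stand; what a row does not reach is not made up. A row lasts 1/8 s, in which the tool goes at most 62.5 mm and 10.7 degrees, less where a joint would pass 70% of its speed; a pose out of reach is approached as far as the arm can. A call with a gripper value outside its range is refused whole. The fingers move at their own pace and stop on an object; "force" is the grip in N (left out, the last holds). Time passes only in rows, so rows that do not move let the fingers close. It gives the time, the measured TCP pose, the force and the opening at its end, in the units of the state.
- readout.read_state(): the state, without advancing time (a new reading comes with each control period).
- read_camera(name): name is "side" or "top"; returns a dict with "img" (420x560x3 uint8, blue, green, red), "range_z" (420x560 float32, m along the optical axis (not along the pixel's ray), 0 where there is no reading), "fx", "fy", "cx", "cy" (pixels), "world_from_camera" (4x4, takes a point from camera to world coordinates). Camera axes: x right, y down, z forward; pixel columns grow to the right and rows downward; lengths in m; the calibration is good to about 2 mm. A picture is of the moment at which its call begins.
- bot.finish_job(): hands the job in, once; it reports no verdict.
Trained networks look in a picture, given as the dict that the camera call returned (one of the last four; its "shot" number tells which), for a name from the list of things; names that differ only in an ending like _2 or _b are one class to them, and where a whole thing is asked for, a point or a joint stands for the part that bears it (a point fixed in the world has none). Each returns a list of dicts, best first, with "p" (0 to 1); they miss things now and then, are a little off and sometimes report something else, mostly with a low value. They report only what shows in the picture. A call takes as long as a camera call.
- spotter.masks_of(picture, thing): "mask" (420x560 bool, what is visible of it) and "location" ([column, row] in pixels, amid what is visible of it).
- spotter.spot_point(picture, thing): "location" ([column, row] in pixels: a listed point, or the origin of a listed thing).
The state is a dict: "time": time; "q": joint angles; "joint_vel": joint speeds; "joint_torque": joint torques, N m; "tool_pos": TCP position; "tcp_rot": TCP orientation; "wrist_force": force on the tool from outside, world axes, zero at the start; "torque": the same for the moment, N m; "width": opening from 0.0 (shut) to 1.0 (fully open).
Only numpy, scipy, OpenCV 4.12 (cv2) and the standard library are available. Lean on these libraries where they do the work, as an engineer would, in place of code of your own. Each camera call takes 0.05 s, during which the arm holds its last target. There are 200 camera calls.

### The job

Before the cart rolls back beside the refrigerator, secure the candy tray: push the tab on its rotating lid round until the lid is fully shut, then flip the steel toggle lever on the tray's rim past its middle so that it snaps over, leaning inward over the lid. Only push with the fingertips: do not lift the tray or shove it out of its place, and leave the jars and other things on the cart where they stand.

Things in the scene. Friction and masses are not known exactly. Their poses are not given: they have to be found in the camera images.
- candy_tray: Round clear candy tray, 224 mm across, its lid's top 60 mm above the cart top, standing loose on rubber feet (about 1.9 kg with all its parts; it slides if pushed with more than about 7 N). Origin on the round tray's axis at the underside, z up. On its +y side the rim carries a grey latch housing (out to 157 mm from the axis, 75 mm high).
- lid (a joint): Angle of the tray's clear rotating lid about the tray's vertical axis, rad: 0 = fully shut, against its stop (the lid's cut-out lies over the blank bay at the latch); grows counter-clockwise seen from above as it opens, to 1.4. Stays where it is left; light friction (under 1 N at the tab).
- lid_tab (a point): Centre of the upright grey tab on the lid, by which the lid is pushed round: 44 mm long along the lid's radius, 8 mm thick, from 60 to 94 mm above the cart top, its centre 84 mm from the tray's axis and 77 mm above the cart top. To shut the lid the tab goes clockwise seen from above; shut, it stands 200 degrees counter-clockwise from the tray's +x, against a grey stop post (78 mm high) on the rim.
- latch (a joint): Angle of the steel toggle lever on the latch housing, rad: 0 = leaning outward from the tray (released, 37 degrees from upright), 0.65 = upright, 1.3 = leaning inward over the lid (locked). A spring holds it at whichever end it is nearer, so that it snaps over once past upright; about 2 N at its tip starts it. Its pivot, parallel to the tray's x axis, lies 135 mm from the tray's axis along the tray's +y, 62 mm above the cart top.
- latch_tip (a point): Middle of the free end of the toggle lever, 70 mm from its pivot. The lever ends in a flat steel paddle 34 mm wide (along the tray's x), 8 mm thick and 24 mm tall.
- jar_tall: Closed glass jar with a steel lid, 72 mm wide, 115 mm tall; a bystander. Origin at the centre of its underside.
- jar_short: Closed glass jar with a steel lid, 80 mm wide, 85 mm tall; a bystander. Origin at the centre of its underside.
- saucer: White ceramic saucer, 130 mm wide, 18 mm high; a bystander. Origin at the centre of its underside.
- spoon: Steel spoon, 180 mm long, lying flat along its own x; a bystander. Origin at the centre of its underside.
- silicone_lid: Green silicone pot lid, 104 mm wide, with a knob, 22 mm high in all; a bystander. Origin at the centre of its underside.
- mug: White ceramic mug, 76 mm wide, 85 mm tall; a bystander. Origin at the centre of its underside.
- sugar_tin: Closed tin, 66 mm wide, 75 mm tall; a bystander. Origin at the centre of its underside.

How it is judged:
By the outcome, as a careful person would: the job done as asked, in the order asked, and still so for the second after the job is handed in, with the robot touching nothing.
It also fails if it takes over 48 s, if anything falls off the work surface, if the arm or the gripper's body presses on something with over 40 N, if the wrist force passes 120 N, or if a joint passes its speed limit or range.

## Working session

There is one attempt and no reset: what is moved stays moved. The work goes in short steps, Python scripts to look and compute and a tool call to move; the robot and the scene stay as the last step left them, time stands still between calls to the robot, and variables do not carry over. Pictures are saved under pics/ and viewed, about 8 in all and at most 12, crops included, and the job is handed in when it is done.

Besides the shell and the picture viewer there is one more tool, called after "Request:" by a JSON object that holds its "op" and its "data", one argument or row to a line. jog_arm: Moves the arm, as the interface text tells. Its arguments: {"type":"object","properties":{"increments":{"type":"array"},"force":{"type":"number"}},"required":["increments"]}

```bash
mkdir -p pics; cat > h.py <<'E'
import numpy as np, cv2
from workcell import readout, read_camera, bot, spotter
def px2w(c,u,v,z=None):
    "pixel -> world: by the depth reading, or on the plane of height z"
    M=c["world_from_camera"]; r=np.array([(u-c["cx"])/c["fx"],(v-c["cy"])/c["fy"],1.])
    if z is None:
        d=c["range_z"][int(v)-1:int(v)+2,int(u)-1:int(u)+2]; return M[:3,:3]@(r*np.median(d))+M[:3,3]
    w=M[:3,:3]@r; return M[:3,3]+w*(z-M[2,3])/w[2]
E
python3 - <<'E'
from h import *
np.set_printoptions(precision=4,suppress=True)
s=readout.read_state(); print(s["tool_pos"],s["tcp_rot"],s["time"],s["width"])
for n in ("top","side"):
    c=read_camera(n); cv2.imwrite(f"pics/{n}1.png",c["img"]); print(n,c["world_from_camera"].round(3).tolist(),c["fx"])
    for t,z in (("candy_tray",0),("lid_tab",.077),("latch_tip",None)):
        for r in spotter.spot_point(c,t)[:2]:
            u,v=r["location"]; print(t,round(r["p"],2),u,v,px2w(c,u,v),px2w(c,u,v,z) if z is not None else "")
E
```

```text
[ 0.2418 -0.6294  0.2078] [-1.3593  0.9362 -0.9332] 0.0 0.9965397851446318
top [[-0.029, -0.998, 0.056, 0.539], [-0.999, 0.029, 0.012, 0.03], [-0.014, -0.056, -0.998, 1.076], [0.0, 0.0, 0.0, 1.0]] 411.35491523747135
candy_tray 0.96 292.7 219.9 [0.5643 0.0198 0.0683] [0.566 0.019 0.   ]
lid_tab 0.87 318.1 238.6 [ 0.5175 -0.0389  0.0952] [ 0.5171 -0.0402  0.077 ]
latch_tip 0.63 217.5 210.0 [0.5913 0.1952 0.1179] 
side [[-0.819, -0.412, 0.4, 0.098], [-0.574, 0.585, -0.572, 0.72], [0.001, -0.698, -0.716, 0.957], [0.0, 0.0, 0.0, 1.0]] 479.0912695627483
candy_tray 0.84 283.3 218.0 [0.562  0.0488 0.0428] [0.5838 0.0175 0.    ]
lid_tab 0.75 316.8 193.7 [ 0.5174 -0.0365  0.0864] [ 0.522  -0.0447  0.077 ]
lid_tab 0.63 283.7 218.9 [0.5603 0.0496 0.0412] [0.5422 0.0758 0.077 ]
latch_tip 0.67 212.7 227.7 [0.7075 0.1596 0.0129] 
latch_tip 0.51 236.8 230.6 [0.589  0.1967 0.1177]
```

View pics/top1.png

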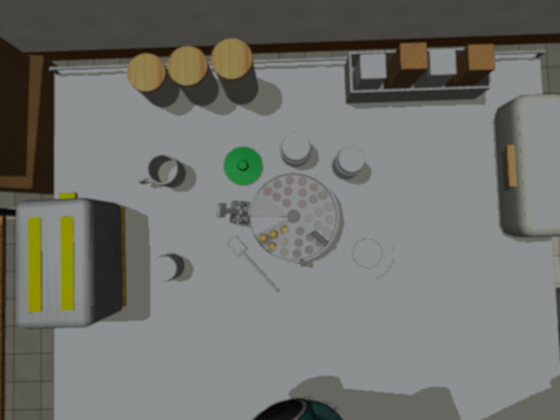

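View pics/side1.png

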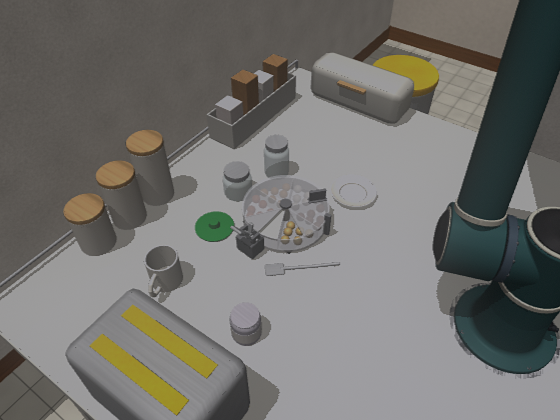

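The top view shows the tray centred at about (293,217), the latch on its left at (221-240,210), the tab at (318,239) and the stop post at (305,262). Next I'll use depth for the finer geometry.

```bash
python3 - <<'E'
from h import *
from scipy.spatial.transform import Rotation as R
np.set_printoptions(precision=4,suppress=True)
s=readout.read_state(); print("R\n",R.from_rotvec(s["tcp_rot"]).as_matrix())
c=read_camera("top"); M=c["world_from_camera"]; d=c["range_z"]
v,u=np.mgrid[:420,:560]; P=np.stack([(u-c["cx"])/c["fx"]*d,(v-c["cy"])/c["fy"]*d,d],-1)@M[:3,:3].T+M[:3,3]
cr=P[150:280,200:390].reshape(-1,3); A=np.array([.566,.019])
m=np.linalg.norm(cr[:,:2]-A,axis=1)
z=cr[:,2]
for lo,hi,rmin,rmax,n in ((.086,.105,40,125,"tab"),(.065,.085,95,130,"post"),(.063,.12,0,35,"knob"),(.066,.082,105,165,"housing+post"),(.1,.14,120,205,"lever")):
    k=(z>lo)&(z<hi)&(m>rmin/1e3)&(m<rmax/1e3); q=cr[k]
    if len(q): print(n,len(q),"med",np.median(q,0),"min",q.min(0),"max",q.max(0)); 
    if n in("tab","lever") and len(q): print(q[::max(1,len(q)//12)])
# tray rim circle from mask
r=spotter.masks_of(c,"candy_tray")[0]; mk=r["mask"].astype(np.uint8); print(r["p"],mk.sum())
mk=cv2.morphologyEx(mk,cv2.MORPH_OPEN,np.ones((31,31)))
cn=max(cv2.findContours(mk,0,1)[0],key=cv2.contourArea); (cx,cy),rad=cv2.minEnclosingCircle(cn); e=cv2.fitEllipse(cn); print(e,px2w(c,*e[0],.055))
cv2.imwrite("pics/crop.png",cv2.resize(c["img"][160:280,200:350],None,fx=5,fy=5,interpolation=2))
for t in("jar_tall","jar_short","saucer","spoon","silicone_lid","mug","sugar_tin"):
    r=spotter.spot_point(c,t)
    if r: print(t,r[0]["p"],px2w(c,*r[0]["location"],0))
E
```

```text
R
 [[ 0.3586 -0.0001  0.9335]
 [-0.9335  0.0003  0.3586]
 [-0.0003 -1.      0.    ]]
tab 65 med [ 0.5165 -0.0433  0.0942] min [ 0.5018 -0.0599  0.0891] max [ 0.5335 -0.0251  0.0988]
[[ 0.5335 -0.0276  0.0906]
 [ 0.5288 -0.0251  0.0906]
 [ 0.5264 -0.0273  0.0919]
 [ 0.526  -0.0391  0.0929]
 [ 0.5237 -0.0389  0.0956]
 [ 0.5213 -0.0412  0.0956]
 [ 0.5188 -0.0435  0.0945]
 [ 0.5164 -0.0456  0.0967]
 [ 0.5139 -0.0482  0.0927]
 [ 0.5116 -0.05    0.0988]
 [ 0.5091 -0.0505  0.0926]
 [ 0.5067 -0.0525  0.0954]
 [ 0.5043 -0.0549  0.0945]]
post 56 med [0.4666 0.0042 0.0765] min [ 0.4523 -0.0752  0.0651] max [0.6856 0.1485 0.0821]
knob 159 med [0.5719 0.0187 0.0676] min [ 0.5368 -0.0132  0.063 ] max [0.5986 0.0482 0.0736]
housing+post 160 med [0.5924 0.1505 0.0755] min [ 0.4523 -0.1086  0.0661] max [0.7266 0.1676 0.0819]
lever 526 med [ 0.6881 -0.1063  0.115 ] min [ 0.575  -0.1437  0.1001] max [0.7245 0.1971 0.1214]
[[ 0.7245 -0.0984  0.1141]
 [ 0.7146 -0.1074  0.1145]
 [ 0.7074 -0.0999  0.1162]
 [ 0.7023 -0.1113  0.1165]
 [ 0.6976 -0.1136  0.1157]
 [ 0.6928 -0.1133  0.1164]
 [ 0.6884 -0.1087  0.1151]
 [ 0.6838 -0.1038  0.1149]
 [ 0.6788 -0.1081  0.1164]
 [ 0.6732 -0.1119  0.1046]
 [ 0.5983  0.1918  0.1167]
 [ 0.5891  0.1817  0.1072]
 [ 0.5773  0.1906  0.1124]]
0.78 7135
((292.6457824707031, 216.462890625), (88.60355377197266, 89.04476165771484), 133.57704162597656) [0.5732 0.0195 0.055 ]
jar_tall 0.58 [ 0.7005 -0.1225  0.    ]
jar_short 0.91 [0.7545 0.0081 0.    ]
saucer 0.98 [ 0.4716 -0.1739  0.    ]
spoon 0.63 [0.4544 0.1195 0.    ]
silicone_lid 0.77 [0.7134 0.1511 0.    ]
mug 0.6 [0.7071 0.3337 0.    ]
sugar_tin 0.69 [0.7046 0.3398 0.    ]
```

View pics/crop.png

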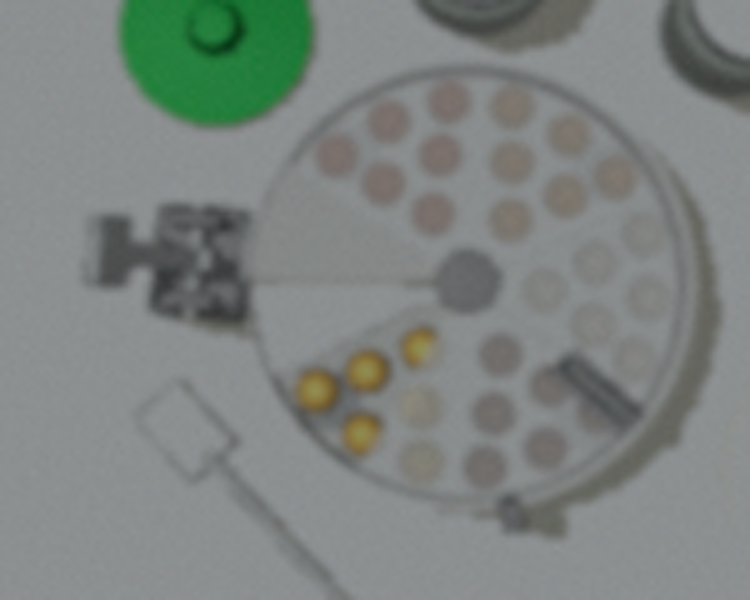

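The measurements agree: axis at about (0.573, 0.019), tab at radius 83 mm and 227.7°, latch tip at radius 175 mm and 84°. That puts the tray's yaw at about −6° and the lid at about 0.59 rad open. I'll approach with the gripper shut.

Request:
{"op": "jog_arm", "data": {
  "increments": [
    [-0.034,0.003,0.04,0,0,0,0],
    [-0.034,0.003,0.04,0,0,0,0],
    [-0.034,0.003,0.04,0,0,0,0],
    [-0.034,0.003,0.04,0,0,0,0],
    [-0.034,0.003,0.04,0,0,0,0],
    [-0.034,0.003,0.04,0,0,0,0],
    [-0.034,0.003,0.04,0,0,0,0],
    [-0.034,0.003,0.04,0,0,0,0],
    [-0.034,0.003,0.04,0,0,0,0],
    [-0.034,0.003,0.04,0,0,0,0]
  ],
  "force": 20
}}

```text
time: 2.1
tool_pos: [0.5013, -0.161, 0.18]
tcp_rot: [-1.359, 0.934, -0.948]
wrist_force: [1.2, -1.2, 0.1]
width: 0.001
```

Request:
{"op": "jog_arm", "data": {
  "increments": [
    [-0.035,0.015,0.0375,0,0,0,0],
    [-0.034,0.015,0.0375,0,0,0,0],
    [0,0,0,0,-0.12,0,0],
    [0,0,0,0,-0.12,0,0],
    [0,0,0,0,0,0,0]
  ]
}}

```text
time: 2.72
tool_pos: [0.5511, -0.0623, 0.1498]
tcp_rot: [-1.439, 0.738, -0.757]
wrist_force: [-0.6, -0.6, -1.1]
width: -0.001
```

```bash
cat >> h.py <<'E'
from scipy.spatial.transform import Rotation as R
def delta(*targets):
    "tool-axis shifts from the present pose through world targets"
    s=readout.read_state(); M=R.from_rotvec(s["tcp_rot"]); p=np.array(s["tool_pos"]); o=M.as_matrix()
    print("pos",p.round(4),"-x",(-o[:,0]).round(3),"z",o[:,2].round(3),"F",np.round(s["wrist_force"],2),"t",s["time"])
    for t in targets: print(t,(M.inv().apply(np.array(t)-p)).round(4)); p=np.array(t)
def tabpos(th,gap,r=.084,ax=(.573,.019),z=.084):
    "finger centre, gap behind the tab centre, at tab angle th (deg)"
    a=np.deg2rad(th); return tuple((np.array([ax[0]+r*np.cos(a)-gap*np.sin(a),ax[1]+r*np.sin(a)+gap*np.cos(a),z])).round(4))
E
python3 - <<'E'
from h import *
print(bot.finger_overhang)
delta(tabpos(227.7,.036),tabpos(227.7,.022),tabpos(220,.019),tabpos(213,.019),tabpos(206,.019),tabpos(200,.019),tabpos(196,.019),tabpos(194,.019))
c=read_camera("side"); cv2.imwrite("pics/s2.png",cv2.resize(c["img"][120:300,180:400],None,fx=3.5,fy=3.2))
E
```

```text
0.014
pos [ 0.5511 -0.0623  0.1498] -x [-0.574  0.818 -0.011] z [0.818 0.575 0.005] F [-0.59 -0.59 -1.09] t 2.725
(np.float64(0.5431), np.float64(-0.0674), np.float64(0.084)) [-0.0011  0.0658 -0.0098]
(np.float64(0.5327), np.float64(-0.0579), np.float64(0.084)) [-0.0137 -0.0002 -0.0031]
(np.float64(0.5209), np.float64(-0.0495), np.float64(0.084)) [-0.0137 -0.0002 -0.0048]
(np.float64(0.5129), np.float64(-0.0427), np.float64(0.084)) [-0.0102 -0.0001 -0.0026]
(np.float64(0.5058), np.float64(-0.0349), np.float64(0.084)) [-0.0105 -0.0001 -0.0013]
(np.float64(0.5006), np.float64(-0.0276), np.float64(0.084)) [-0.009  -0.0001 -0.0001]
(np.float64(0.4975), np.float64(-0.0224), np.float64(0.084)) [-0.006  -0.0001  0.0005]
(np.float64(0.4961), np.float64(-0.0198), np.float64(0.084)) [-0.0029 -0.      0.0003]
```

View pics/s2.png

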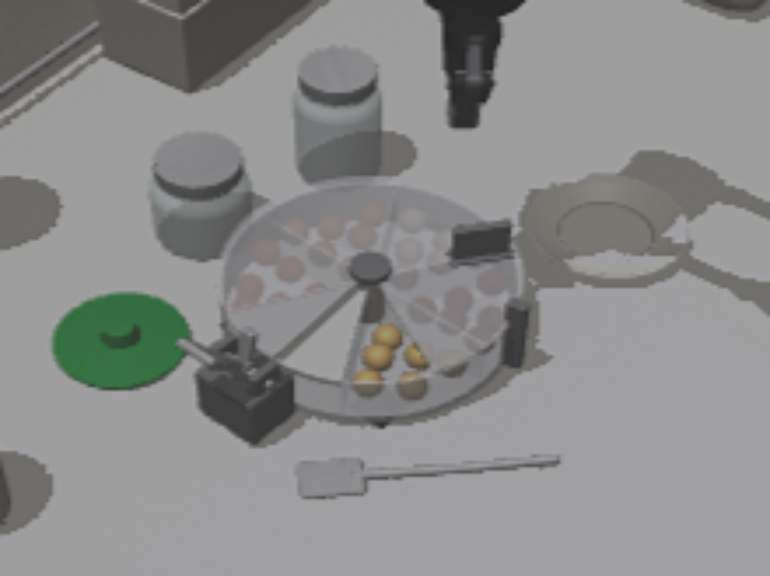

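The closed fingertip, at crop (463,125), hangs behind the tab on the far side, clear of the jars. I'll go down and push.

Request:
{"op": "jog_arm", "data": {
  "increments": [
    [-0.001,0.033,-0.01,0,0,0,0],
    [0,0.033,0,0,0,0,0],
    [0,0,0,0,0,0,0],
    [-0.014,0,-0.003,0,0,0,0],
    [0,0,0,0,0,0,0]
  ]
}}

```text
time: 3.4
tool_pos: [0.5345, -0.0592, 0.0866]
tcp_rot: [-1.434, 0.741, -0.771]
wrist_force: [0.8, 0.8, 0.0]
width: 0.001
```

```bash
python3 - <<'E'
from h import *
delta(tabpos(220,.019),tabpos(213,.019),tabpos(206,.019),tabpos(200,.019))
E
```

```text
pos [ 0.5345 -0.0592  0.0866] -x [-0.565  0.825 -0.015] z [0.825 0.565 0.01 ] F [0.83 0.84 0.01] t 3.4
(np.float64(0.5209), np.float64(-0.0495), np.float64(0.084)) [-0.0157  0.0023 -0.0058]
(np.float64(0.5129), np.float64(-0.0427), np.float64(0.084)) [-0.0101 -0.0002 -0.0028]
(np.float64(0.5058), np.float64(-0.0349), np.float64(0.084)) [-0.0104 -0.0002 -0.0014]
(np.float64(0.5006), np.float64(-0.0276), np.float64(0.084)) [-0.009  -0.0001 -0.0002]
```

Request:
{"op": "jog_arm", "data": {
  "increments": [
    [-0.008,0.001,-0.003,0,0,0,0],
    [-0.008,0.001,-0.003,0,0,0,0],
    [-0.005,0,-0.0015,0,0,0,0],
    [-0.005,0,-0.0015,0,0,0,0],
    [-0.005,0,-0.0007,0,0,0,0],
    [-0.005,0,-0.0007,0,0,0,0],
    [-0.004,0,0,0,0,0,0]
  ]
}}

```text
time: 4.28
tool_pos: [0.5031, -0.0302, 0.0865]
tcp_rot: [-1.432, 0.737, -0.774]
wrist_force: [-0.5, -0.8, -0.3]
width: -0.003
```

```bash
python3 - <<'E'
from h import *
delta(tabpos(200,.019),tabpos(197,.019),tabpos(194,.019))
c=read_camera("side"); cv2.imwrite("pics/s3.png",cv2.resize(c["img"][120:300,180:400],None,fx=3.5,fy=3.2))
for n in ("side","top"):
  c=read_camera(n)
  for r in spotter.spot_point(c,"lid_tab")[:2]: print(n,r["p"],r["location"],px2w(c,*r["location"],.077))
E
```

```text
pos [ 0.5031 -0.0302  0.0865] -x [-0.565  0.825 -0.019] z [0.825 0.565 0.013] F [-0.54 -0.84 -0.29] t 4.275
(np.float64(0.5006), np.float64(-0.0276), np.float64(0.084)) [-0.0036  0.0024 -0.0006]
(np.float64(0.4982), np.float64(-0.0237), np.float64(0.084)) [-0.0046 -0.0001  0.0002]
(np.float64(0.4961), np.float64(-0.0198), np.float64(0.084)) [-0.0044 -0.0001  0.0005]
side 0.89 [319.9, 191.9] [ 0.51891278 -0.05487636  0.077     ]
top 0.61 [320.3, 238.3] [ 0.51770881 -0.04554118  0.077     ]
```

View pics/s3.png

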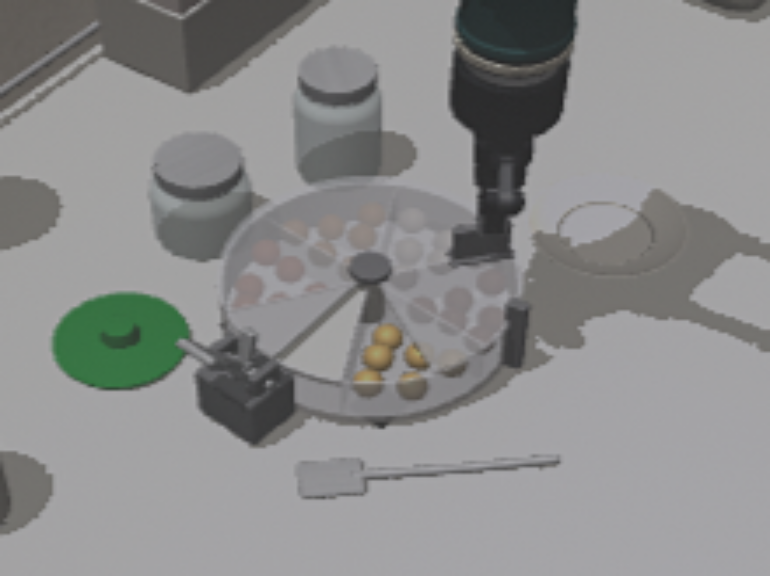

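The tab doesn't seem to have moved, although the TCP reads where the tab was. I'll check this by projecting both into the images.

```bash
cat >> h.py <<'E'
def proj(c,p):
    M=c["world_from_camera"]; q=M[:3,:3].T@(np.array(p)-M[:3,3]); return (np.array([c["fx"]*q[0]/q[2]+c["cx"],c["fy"]*q[1]/q[2]+c["cy"]])).round(1), q[2].round(3)
E
python3 - <<'E'
from h import *
s=readout.read_state(); t=np.array(s["tool_pos"]); tip=t-[0,0,.014]
print(s["q"],s["width"])
im=[]
for n,(r0,c0) in (("side",(140,230)),("top",(190,260))):
    c=read_camera(n); g=cv2.resize(c["img"][r0:r0+90,c0:c0+110],None,fx=7,fy=6.6,interpolation=2)[:300 if n=="top" else 600]
    g=cv2.resize(c["img"][r0:r0+80,c0:c0+110],None,fx=3.6,fy=3.6*1.0,interpolation=2)
    for p,col in ((t,(0,0,255)),(tip,(0,255,255)),([.5165,-.0433,.094],(0,255,0)),([.573,.019,.066],(255,0,0))):
        uv,_=proj(c,p); print(n,p,uv); cv2.circle(g,tuple(int(x) for x in ((uv-[c0,r0])*3.6)),3,col,-1)
    im.append(g)
cv2.imwrite("pics/s4.png",np.hstack(im))
E
```

```text
[-0.10582563  0.03878563  2.10275937 -0.00679829  0.97725413  0.86775781] -1.465975918269641e-06
side [ 0.50357506 -0.03054663  0.08664241] [320.2 197.2]
side [ 0.50357506 -0.03054663  0.07264241] [319.9 201.1]
side [0.5165, -0.0433, 0.094] [318.7 190.2]
side [0.573, 0.019, 0.066] [286.5 203. ]
top [ 0.50357506 -0.03054663  0.08664241] [314.5 244.5]
top [ 0.50357506 -0.03054663  0.07264241] [314.2 244.3]
top [0.5165, -0.0433, 0.094] [319.9 239. ]
top [0.573, 0.019, 0.066] [292.9 216.4]
```

View pics/s4.png

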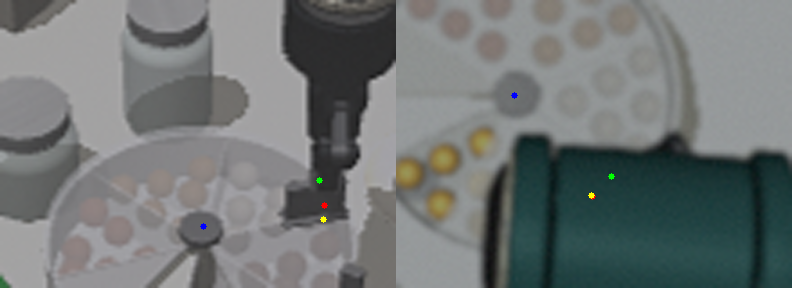

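```bash
python3 - <<'E'
from h import *
np.set_printoptions(precision=3,suppress=True)
c=read_camera("side")
print("s2 tip expected",proj(c,[.5511,-.0623,.1358]),"seen ~312,159")
for v in range(150,206,4):
    print(v,[(u,px2w(c,u,v).round(3).tolist()) for u in (312,316,320,324,328)])
print(readout.read_state()["tool_pos"])
E
```

```text
s2 tip expected (array([312. , 168.7]), np.float64(1.217)) seen ~312,159
150 [(312, [0.513, 0.008, 0.265]), (316, [0.502, 0.009, 0.271]), (320, [0.493, 0.007, 0.274]), (324, [0.485, 0.004, 0.276]), (328, [0.477, 0.001, 0.277])]
154 [(312, [0.512, 0.009, 0.254]), (316, [0.502, 0.008, 0.258]), (320, [0.493, 0.008, 0.263]), (324, [0.484, 0.006, 0.266]), (328, [0.477, 0.0, 0.265])]
158 [(312, [0.513, 0.007, 0.24]), (316, [0.502, 0.008, 0.247]), (320, [0.492, 0.008, 0.252]), (324, [0.484, 0.004, 0.253]), (328, [0.476, -0.001, 0.253])]
162 [(312, [0.643, -0.218, -0.001]), (316, [0.511, -0.009, 0.218]), (320, [0.491, 0.008, 0.241]), (324, [0.483, 0.003, 0.241]), (328, [0.476, -0.003, 0.24])]
166 [(312, [0.633, -0.202, -0.001]), (316, [0.506, -0.002, 0.212]), (320, [0.492, 0.005, 0.225]), (324, [0.483, 0.002, 0.228]), (328, [0.476, -0.005, 0.226])]
170 [(312, [0.624, -0.188, -0.002]), (316, [0.507, -0.005, 0.198]), (320, [0.488, 0.009, 0.218]), (324, [0.482, 0.003, 0.217]), (328, [0.474, -0.002, 0.217])]
174 [(312, [0.614, -0.173, -0.001]), (316, [0.508, -0.008, 0.182]), (320, [0.492, 0.002,
[... 501 characters left out ...]
, 0.158]), (328, [0.549, -0.155, 0.001])]
190 [(312, [0.532, -0.035, 0.093]), (316, [0.511, -0.019, 0.118]), (320, [0.498, -0.017, 0.127]), (324, [0.496, -0.032, 0.116]), (328, [0.541, -0.142, -0.0])]
194 [(312, [0.527, -0.029, 0.086]), (316, [0.519, -0.036, 0.085]), (320, [0.512, -0.044, 0.082]), (324, [0.505, -0.052, 0.079]), (328, [0.534, -0.13, -0.002])]
198 [(312, [0.526, -0.029, 0.072]), (316, [0.52, -0.038, 0.068]), (320, [0.512, -0.045, 0.067]), (324, [0.503, -0.051, 0.067]), (328, [0.525, -0.116, -0.001])]
202 [(312, [0.524, -0.027, 0.06]), (316, [0.515, -0.032, 0.061]), (320, [0.508, -0.039, 0.059]), (324, [0.5, -0.047, 0.058]), (328, [0.491, -0.052, 0.058])]
[ 0.504 -0.031  0.087]
```

Side depth puts the lowest part of the finger at about z 0.11, while the readout implies 0.073. The finger therefore passed over the tab, which fits both the tab not moving and the near-zero force. I'll back off behind the tab and measure the tip height there.

Request:
{"op": "jog_arm", "data": {
  "increments": [
    [0.025,-0.004,0.004,0,0,0,0],
    [0.026,-0.004,0.005,0,0,0,0],
    [0,0,0,0,0,0,0]
  ]
}}

```text
time: 5.05
tool_pos: [0.5404, -0.0684, 0.0957]
tcp_rot: [-1.432, 0.737, -0.774]
wrist_force: [-0.9, 1.2, -0.5]
width: -0.003
```

```bash
cat >> h.py <<'E'
def cloud(c):
    d=c["range_z"]; M=c["world_from_camera"]; v,u=np.mgrid[:420,:560]
    return np.stack([(u-c["cx"])/c["fx"]*d,(v-c["cy"])/c["fy"]*d,d],-1)@M[:3,:3].T+M[:3,3]
def tip(c,zmin=.1):
    "lowest finger points near the TCP, in the side view"
    t=np.array(readout.read_state()["tool_pos"]); P=cloud(c)
    k=(np.linalg.norm(P[...,:2]-t[:2],axis=-1)<.035)&(P[...,2]>zmin)&(P[...,2]<.3)
    v,u=np.nonzero(k)
    for r in sorted(set(v))[-12:]:
        q=P[r,u[v==r]]; print("row",r,"u",u[v==r].min(),u[v==r].max(),"xyz",np.median(q,0).round(3))
E
python3 - <<'E'
from h import *
delta(tabpos(227.7,.036))
c=read_camera("side"); tip(c,.07); t=readout.read_state()["tool_pos"]; print(proj(c,t-np.array([0,0,.014])))
cv2.imwrite("pics/s5.png",cv2.resize(c["img"][130:230,260:370],None,fx=7,fy=6,interpolation=2))
E
```

```text
pos [ 0.5404 -0.0684  0.0957] -x [-0.565  0.825 -0.019] z [0.825 0.565 0.013] F [-0.87  1.23 -0.54] t 5.05
(np.float64(0.5431), np.float64(-0.0674), np.float64(0.084)) [0.0005 0.0118 0.0027]
row 174 u 312 320 xyz [ 0.536 -0.057  0.128]
row 175 u 312 319 xyz [ 0.536 -0.056  0.126]
row 176 u 315 318 xyz [ 0.537 -0.064  0.117]
row 189 u 319 325 xyz [ 0.514 -0.052  0.093]
row 190 u 312 324 xyz [ 0.517 -0.046  0.092]
row 191 u 316 323 xyz [ 0.514 -0.046  0.09 ]
row 192 u 314 321 xyz [ 0.514 -0.046  0.087]
row 193 u 318 321 xyz [ 0.515 -0.046  0.083]
row 194 u 318 322 xyz [ 0.513 -0.046  0.08 ]
row 195 u 318 323 xyz [ 0.511 -0.048  0.076]
row 196 u 317 321 xyz [ 0.514 -0.044  0.074]
row 197 u 315 315 xyz [ 0.522 -0.037  0.071]
(array([316. , 184.8]), np.float64(1.254))
```

View pics/s5.png

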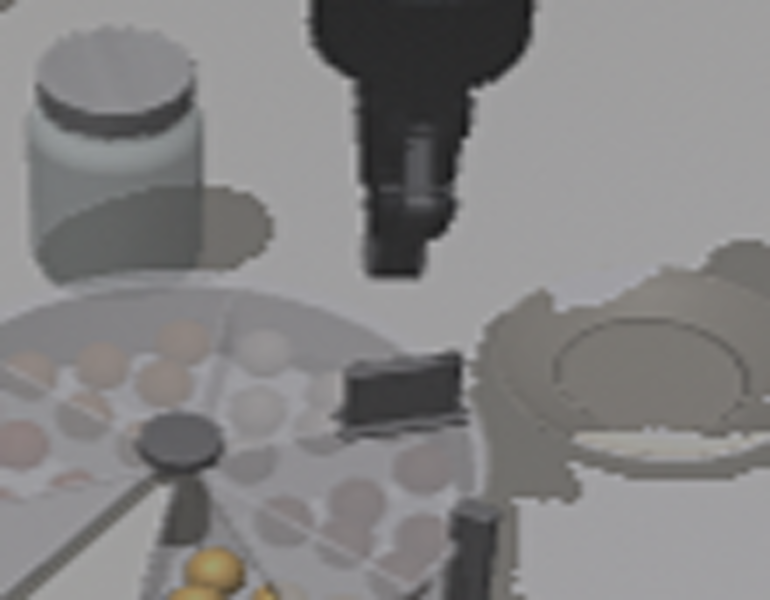

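The tip is clearly about 36 mm higher than the readout implies: it shows at z 0.117 with TCP z 0.096. I'll trust the camera, go down in small steps and watch the force.

Request:
{"op": "jog_arm", "data": {
  "increments": [
    [0,0.012,0.001,0,0,0,0],
    [0,0.012,0.001,0,0,0,0],
    [0,0.012,0,0,0,0,0],
    [0,0,0,0,0,0,0]
  ]
}}

```text
time: 5.6
tool_pos: [0.5379, -0.0648, 0.0544]
tcp_rot: [-1.434, 0.742, -0.768]
wrist_force: [-0.4, 0.4, -0.1]
width: -0.003
```

```bash
python3 - <<'E'
from h import *
delta(tabpos(227.7,.036,z=.049))
c=read_camera("side"); tip(c,.065)
E
```

```text
pos [ 0.5379 -0.0648  0.0544] -x [-0.567  0.824 -0.013] z [0.824 0.567 0.009] F [-0.35  0.38 -0.14] t 5.6
(np.float64(0.5431), np.float64(-0.0674), np.float64(0.049)) [0.0051 0.0055 0.0028]
row 188 u 311 318 xyz [ 0.535 -0.055  0.082]
row 189 u 319 325 xyz [ 0.513 -0.054  0.092]
row 190 u 312 324 xyz [ 0.518 -0.043  0.093]
row 191 u 314 323 xyz [ 0.516 -0.041  0.093]
row 192 u 314 322 xyz [ 0.517 -0.041  0.088]
row 193 u 312 324 xyz [ 0.514 -0.042  0.086]
row 194 u 313 324 xyz [ 0.516 -0.043  0.08 ]
row 195 u 316 323 xyz [ 0.513 -0.046  0.078]
row 196 u 315 322 xyz [ 0.515 -0.043  0.074]
row 197 u 313 324 xyz [ 0.515 -0.042  0.071]
row 198 u 314 321 xyz [ 0.516 -0.04   0.069]
row 199 u 314 316 xyz [ 0.521 -0.036  0.065]
```

Request:
{"op": "jog_arm", "data": {
  "increments": [
    [-0.008,0.003,-0.003,0,0,0,0],
    [-0.008,0,-0.003,0,0,0,0],
    [-0.006,0,-0.002,0,0,0,0],
    [-0.005,0,-0.002,0,0,0,0],
    [-0.005,0,-0.001,0,0,0,0],
    [-0.005,0,-0.001,0,0,0,0]
  ]
}}

```text
time: 6.4
tool_pos: [0.5076, -0.04, 0.0531]
tcp_rot: [-1.432, 0.737, -0.772]
wrist_force: [1.0, 0.3, -0.9]
width: 0.002
```

```bash
python3 - <<'E'
from h import *
z=.051
delta(tabpos(200,.019,z=z),tabpos(197,.019,z=z),tabpos(194,.019,z=z))
c=read_camera("side")
for r in spotter.spot_point(c,"lid_tab")[:2]:
    p=px2w(c,*r["location"],.077); q=p[:2]-[.573,.019]; print(r["p"],p,np.hypot(*q),np.degrees(np.arctan2(q[1],q[0]))%360)
cv2.imwrite("pics/s6.png",cv2.resize(c["img"][130:260,210:370],None,fx=4.8,fy=4.6,interpolation=2))
E
```

```text
pos [ 0.5076 -0.04    0.0531] -x [-0.566  0.824 -0.017] z [0.824 0.567 0.013] F [ 0.95  0.3  -0.89] t 6.4
(np.float64(0.5006), np.float64(-0.0276), np.float64(0.051)) [-0.0142  0.0019  0.0012]
(np.float64(0.4982), np.float64(-0.0237), np.float64(0.051)) [-0.0046 -0.0001  0.0002]
(np.float64(0.4961), np.float64(-0.0198), np.float64(0.051)) [-0.0044 -0.0001  0.0005]
0.96 [ 0.50229632 -0.02190945  0.077     ] 0.08168594464126512 210.0538555035931
```

View pics/s6.png

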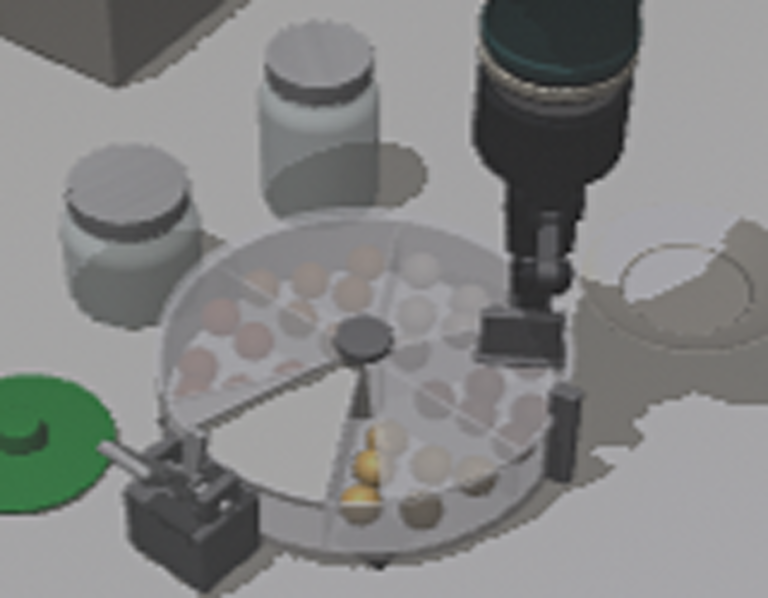

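The tab has moved to about 210° and one bay of sweets is almost covered. I'll keep pushing, with smaller steps near the stop.

Request:
{"op": "jog_arm", "data": {
  "increments": [
    [-0.005,0.001,0,0,0,0,0],
    [-0.005,0.001,0.0005,0,0,0,0],
    [-0.005,0,0.0005,0,0,0,0],
    [-0.003,0,0,0,0,0,0],
    [-0.003,0,0,0,0,0,0],
    [0,0,0,0,0,0,0]
  ]
}}

```text
time: 7.25
tool_pos: [0.4954, -0.0207, 0.0503]
tcp_rot: [-1.433, 0.738, -0.771]
wrist_force: [0.1, -0.1, -0.2]
width: -0.002
```

```bash
cat >> h.py <<'E'
def tab():
    c=read_camera("side")
    for r in spotter.spot_point(c,"lid_tab")[:1]:
        p=px2w(c,*r["location"],.077); q=p[:2]-[.573,.019]; print(r["p"],p,np.hypot(*q),np.degrees(np.arctan2(q[1],q[0]))%360)
    F=[]
    for i in range(4): read_camera("side"); F.append(readout.read_state()["wrist_force"])
    print("F",np.mean(F,0).round(2))
    return c
E
python3 - <<'E'
from h import *
delta(tabpos(194,.018,z=.051)); tab()
E
```

```text
pos [ 0.4954 -0.0207  0.0503] -x [-0.567  0.824 -0.016] z [0.824 0.567 0.012] F [ 0.12 -0.13 -0.22] t 7.25
(np.float64(0.4958), np.float64(-0.0188), np.float64(0.051)) [-0.0013 -0.0007  0.0014]
0.92 [0.4805233  0.00357211 0.077     ] 0.09375478794604415 189.4714269442344
F [-0.04 -0.26  0.47]
```

Request:
{"op": "jog_arm", "data": {
  "increments": [
    [-0.0019,0,0.0007,0,0,0,0],
    [0,0,0,0,0,0,0]
  ]
}}

```text
time: 7.8
tool_pos: [0.4956, -0.0203, 0.0504]
tcp_rot: [-1.434, 0.736, -0.773]
wrist_force: [0.9, -0.8, -0.3]
width: -0.001
```

Request:
{"op": "jog_arm", "data": {
  "increments": [
    [-0.0019,0,0.0007,0,0,0,0]
  ]
}}

```text
time: 7.92
tool_pos: [0.4953, -0.0192, 0.0505]
tcp_rot: [-1.436, 0.735, -0.773]
wrist_force: [0.7, -5.8, -1.0]
width: 0.003
```

```bash
python3 - <<'E'
from h import *
delta(tabpos(194,.018,z=.051)); c=tab()
cv2.imwrite("pics/s7.png",cv2.resize(c["img"][165:265,230:350],None,fx=6.5,fy=6,interpolation=2))
E
```

```text
pos [ 0.4953 -0.0192  0.0505] -x [-0.567  0.823 -0.021] z [0.823 0.568 0.011] F [ 0.68 -5.76 -1.02] t 7.925
(np.float64(0.4958), np.float64(-0.0188), np.float64(0.051)) [-0.0001 -0.0005  0.0006]
0.85 [ 0.4848196  -0.00335368  0.077     ] 0.09096960593567607 194.2247947749617
F [ 0.58 -4.83 -0.59]
```

View pics/s7.png

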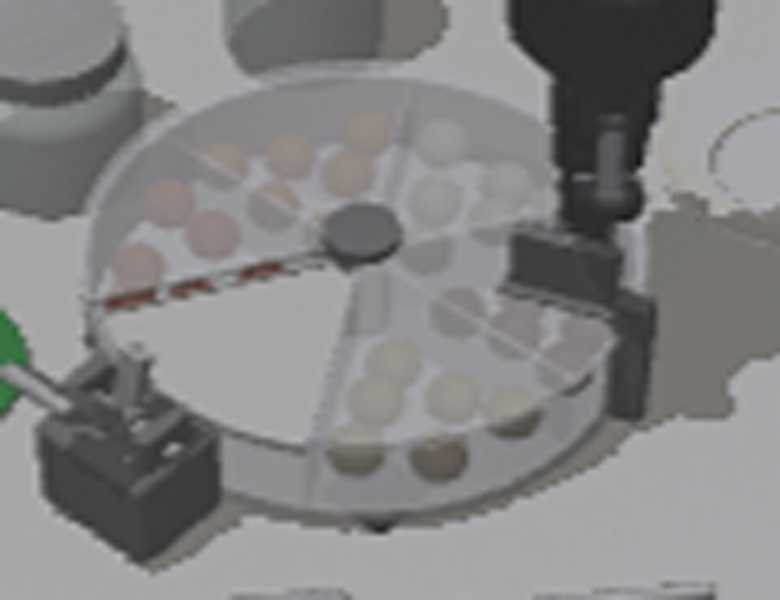

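The tab is now against the stop post, with the reaction stepping up to about 5 N (below the 7 N slip limit), and the cut-out lies over the blank bay. I'll back off, lift, and head for the outer side of the latch.

Request:
{"op": "jog_arm", "data": {
  "increments": [
    [0.006,0,-0.002,0,0,0,0],
    [0.008,0,-0.002,0,0,0,0],
    [0.002,-0.04,0,0,0,0,0],
    [0,-0.055,0,0,0,0,0],
    [0,-0.055,0,0,0,0,0],
    [0,-0.02,0,0,0,0,0],
    [0,0,0,0,0,0,0]
  ]
}}

```text
time: 9.1
tool_pos: [0.4973, -0.0336, 0.2248]
tcp_rot: [-1.432, 0.741, -0.77]
wrist_force: [-0.0, -0.7, 0.5]
width: 0.001
```

```bash
python3 - <<'E'
from h import *
c=read_camera("top"); cs=read_camera("side")
for k in (c,cs):
    P=cloud(k); m=np.hypot(P[...,0]-.591,P[...,1]-.18)<.035; m&=(P[...,2]>.1)&(P[...,2]<.13); q=P[m]; print("lever",len(q),np.median(q,0).round(4),q.min(0).round(4),q.max(0).round(4))
for n,k in(("t",c),("s",cs)):
    for t in("lid_tab","latch_tip","candy_tray"):
        for r in spotter.spot_point(k,t)[:1]: print(n,t,r["p"],px2w(k,*r["location"],{"lid_tab":.077,"latch_tip":.118,"candy_tray":0}[t]).round(4))
# tool moves: above the outside of the latch, then beside it (tip = TCP+.021)
delta((.48,.12,.22),(.594,.235,.2),(.594,.235,.085),(.593,.20,.085))
E
```

```text
lever 128 [0.5936 0.188  0.1132] [0.5773 0.1755 0.1001] [0.6102 0.1988 0.1213]
lever 68 [0.5906 0.1943 0.1159] [0.5782 0.1797 0.1   ] [0.6105 0.1996 0.12  ]
t lid_tab 0.64 [0.4968 0.0013 0.077 ]
t latch_tip 0.72 [0.5923 0.1961 0.118 ]
t candy_tray 0.6 [0.5828 0.018  0.    ]
s lid_tab 0.58 [0.4904 0.0056 0.077 ]
s latch_tip 0.43 [0.5961 0.1965 0.118 ]
pos [ 0.495  -0.0332  0.2211] -x [-0.566  0.824 -0.01 ] z [0.824 0.566 0.005] F [-0.76  1.03 -0.46] t 9.5
(0.48, 0.12, 0.22) [-1.348e-01  1.000e-04  7.440e-02]
(0.594, 0.235, 0.2) [-0.0305  0.0206  0.159 ]
(0.594, 0.235, 0.085) [-0.0012  0.115  -0.0006]
(0.593, 0.2, 0.085) [ 0.0283  0.0002 -0.0206]
```

The lever is still released, with its tip at about (0.593, 0.19, 0.115). I'll move over to its outer side, then turn the tool to face the push.

Request:
{"op": "jog_arm", "data": {
  "increments": [
    [-0.045,0,0.025,0,0,0,0],
    [-0.045,0,0.025,0,0,0,0],
    [-0.045,0,0.025,0,0,0,0],
    [-0.01,0.005,0.053,0,0,0,0],
    [-0.01,0.005,0.053,0,0,0,0],
    [-0.01,0.01,0.053,0,0,0,0],
    [0,0,0,0,0.175,0,0],
    [0,0,0,0,0.175,0,0],
    [0,0,0,0,0.175,0,0],
    [0,0,0,0,0.175,0,0]
  ]
}}

```text
time: 10.75
tool_pos: [0.5952, 0.2433, 0.1888]
tcp_rot: [-1.159, 1.294, -1.304]
wrist_force: [-0.5, -1.2, -0.2]
width: -0.0
```

```bash
python3 - <<'E'
from h import *
delta((.598,.235,.2),(.598,.235,.083),(.596,.21,.083),(.590,.15,.083))
E
```

```text
pos [0.5952 0.2433 0.1888] -x [ 0.12   0.993 -0.01 ] z [ 0.993 -0.12  -0.001] F [-0.48 -1.16 -0.24] t 10.75
(0.598, 0.235, 0.2) [ 0.008  -0.0111  0.0037]
(0.598, 0.235, 0.083) [-1.20e-03  1.17e-01  1.00e-04]
(0.596, 0.21, 0.083) [0.0251 0.0003 0.001 ]
(0.59, 0.15, 0.083) [0.0603 0.0006 0.0013]
```

Request:
{"op": "jog_arm", "data": {
  "increments": [
    [0,0.04,0.002,0,0,0,0],
    [0,0.04,0,0,0,0,0],
    [0,0.022,0,0,0,0,0],
    [0,0,0,0,0,0,0]
  ]
}}

```text
time: 11.25
tool_pos: [0.5964, 0.2421, 0.0818]
tcp_rot: [-1.16, 1.296, -1.305]
wrist_force: [-0.4, -0.8, 0.7]
width: -0.006
```

```bash
python3 - <<'E'
from h import *
delta((.598,.235,.083),(.590,.15,.083))
c=read_camera("side"); tip(c,.05)
cv2.imwrite("pics/s8.png",cv2.resize(c["img"][165:285,180:330],None,fx=5,fy=5,interpolation=2))
E
```

```text
pos [0.5964 0.2421 0.0818] -x [ 0.122  0.993 -0.011] z [ 0.993 -0.122 -0.004] F [-0.44 -0.78  0.66] t 11.25
(0.598, 0.235, 0.083) [ 0.0068 -0.0012  0.0025]
(0.59, 0.15, 0.083) [0.0853 0.001  0.0024]
row 237 u 210 226 xyz [0.592 0.256 0.151]
row 238 u 211 225 xyz [0.589 0.257 0.15 ]
row 239 u 211 226 xyz [0.589 0.257 0.146]
row 240 u 211 226 xyz [0.591 0.256 0.141]
row 241 u 211 226 xyz [0.59  0.254 0.135]
row 242 u 212 226 xyz [0.591 0.252 0.129]
row 243 u 212 225 xyz [0.592 0.255 0.127]
row 244 u 214 225 xyz [0.594 0.251 0.12 ]
row 245 u 215 226 xyz [0.592 0.251 0.117]
row 246 u 216 225 xyz [0.592 0.251 0.115]
row 247 u 217 224 xyz [0.592 0.251 0.111]
row 248 u 219 222 xyz [0.593 0.251 0.109]
```

View pics/s8.png

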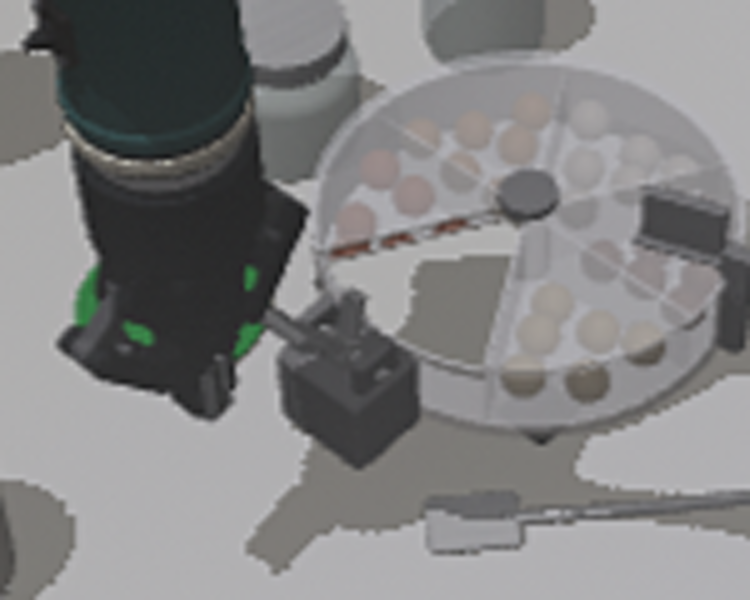

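The tip is at about z 0.107, and the lever and the shut lid are both visible. Before pushing, I'll check the height of the gripper parts that stick out.

```bash
python3 - <<'E'
from h import *
c=read_camera("side"); P=cloud(c); s=readout.read_state(); M=R.from_rotvec(s["tcp_rot"])
k=(np.hypot(P[...,0]-.597,P[...,1]-.242)<.075)&(P[...,2]>.1)&(P[...,2]<.2)&(P[...,1]>.2)
q=M.inv().apply(P[k]-s["tool_pos"])
for lo in np.arange(-.11,-.02,.01):
    b=q[(q[:,1]>=lo)&(q[:,1]<lo+.01)]
    if len(b): print("y %.3f z %.3f"%(lo,s["tool_pos"][2]-lo),"x",b[:,0].min().round(3),b[:,0].max().round(3),len(b))
E
```

```text
y -0.110 z 0.195 x -0.063 0.043 118
y -0.100 z 0.185 x -0.054 0.044 101
y -0.090 z 0.175 x -0.049 0.045 85
y -0.080 z 0.165 x -0.04 0.039 109
y -0.070 z 0.155 x -0.03 0.03 50
y -0.060 z 0.145 x -0.014 0.011 22
y -0.050 z 0.135 x -0.015 0.011 31
y -0.040 z 0.125 x -0.015 0.044 42
y -0.030 z 0.115 x -0.013 0.003 12
```

Request:
{"op": "jog_arm", "data": {
  "increments": [
    [0.009,0,0.001,0,0,0,0],
    [0.009,0,0.001,0,0,0,0],
    [0.007,0,0,0,0,0,0],
    [0.006,0,0,0,0,0,0],
    [0.006,0,0,0,0,0,0],
    [0.006,0,0,0,0,0,0],
    [0.006,0,0,0,0,0,0],
    [0.006,0,0,0,0,0,0]
  ]
}}

```text
time: 12.35
tool_pos: [0.5984, 0.1941, 0.0968]
tcp_rot: [-1.132, 1.296, -1.299]
wrist_force: [-2.1, 4.9, 6.3]
width: -0.001
```

```bash
python3 - <<'E'
from h import *
delta((.590,.165,.083)); c=read_camera("side"); tip(c,.09)
for r in spotter.spot_point(c,"latch_tip")[:1]: print(r["p"],r["location"],px2w(c,*r["location"]))
E
```

```text
pos [0.5984 0.1941 0.0968] -x [0.124 0.992 0.01 ] z [ 0.992 -0.125  0.012] F [-2.14  4.91  6.26] t 12.35
(0.59, 0.165, 0.083) [ 0.0301  0.0134 -0.0048]
row 221 u 226 239 xyz [0.591 0.205 0.157]
row 222 u 225 239 xyz [0.591 0.203 0.152]
row 223 u 225 239 xyz [0.592 0.203 0.148]
row 224 u 226 239 xyz [0.593 0.204 0.142]
row 225 u 227 241 xyz [0.592 0.201 0.136]
row 226 u 227 242 xyz [0.591 0.2   0.133]
row 227 u 228 243 xyz [0.59  0.198 0.129]
row 228 u 229 244 xyz [0.591 0.199 0.126]
row 229 u 231 246 xyz [0.59  0.189 0.121]
row 230 u 233 246 xyz [0.581 0.186 0.116]
row 231 u 243 246 xyz [0.578 0.182 0.108]
row 232 u 244 245 xyz [0.583 0.177 0.098]
0.59 [237.4, 225.7] [0.58703297 0.19516002 0.1346665 ]
```

The tip rode up over the end of the lever: the TCP rose to 0.097 with 6 N upward force. I'll back off and come in about 15 mm lower.

Request:
{"op": "jog_arm", "data": {
  "increments": [
    [-0.008,-0.004,0,0,0,0,0],
    [-0.015,0,0,0,0,0,0],
    [-0.015,0,0,0,0,0,0],
    [-0.008,0,0,0,0,0,0],
    [0,0,0,0,0,0,0]
  ]
}}

```text
time: 13.08
tool_pos: [0.6043, 0.2423, 0.101]
tcp_rot: [-1.133, 1.294, -1.3]
wrist_force: [0.8, 0.2, -0.7]
width: 0.002
```

```bash
python3 - <<'E'
from h import *
delta((.597,.242,.067))
for n in("top","side"):
    c=read_camera(n); P=cloud(c); m=np.hypot(P[...,0]-.591,P[...,1]-.18)<.035; m&=(P[...,2]>.1)&(P[...,2]<.13)&(P[...,1]<.205); q=P[m]
    if len(q): print("lever",len(q),np.median(q,0).round(4),q.min(0).round(4),q.max(0).round(4))
    for r in spotter.spot_point(c,"lid_tab")[:1]: print(n,r["p"],px2w(c,*r["location"],.077).round(4))
    k=(np.hypot(P[...,0]-.573,P[...,1]-.019)<.022)&(P[...,2]>.063)&(P[...,2]<.075); print("knob",k.sum(),np.median(P[k],0).round(4) if k.any() else "")
E
```

```text
pos [0.6043 0.2423 0.101 ] -x [0.124 0.992 0.009] z [ 0.992 -0.124  0.012] F [ 0.76  0.23 -0.72] t 13.075
(0.597, 0.242, 0.067) [ 0.0015  0.0339 -0.0076]
lever 126 [0.5926 0.1883 0.113 ] [0.5772 0.1471 0.1004] [0.6103 0.1988 0.1206]
top 0.96 [ 0.4885 -0.0025  0.077 ]
knob 132 [0.5738 0.0209 0.068 ]
lever 69 [0.5904 0.1942 0.1154] [0.5771 0.1802 0.1006] [0.612  0.2013 0.1202]
side 0.77 [ 0.499  -0.0034  0.077 ]
knob 98 [0.5763 0.0228 0.0671]
```

Request:
{"op": "jog_arm", "data": {
  "increments": [
    [0,0.018,-0.004,0,0,0,0],
    [0,0.018,-0.004,0,0,0,0],
    [0,0,0,0,0,0,0],
    [0.009,0,0,0,0,0,0],
    [0.009,0,0,0,0,0,0],
    [0.006,0,0,0,0,0,0],
    [0.006,0,0,0,0,0,0]
  ]
}}

```text
time: 14.15
tool_pos: [0.5923, 0.2107, 0.0626]
tcp_rot: [-1.13, 1.298, -1.301]
wrist_force: [-1.5, 7.6, 4.9]
width: 0.001
```

```bash
python3 - <<'E'
from h import *
delta((.590,.165,.067)); c=read_camera("side"); tip(c,.075)
E
```

```text
pos [0.5923 0.2107 0.0626] -x [0.127 0.992 0.011] z [ 0.992 -0.127  0.012] F [-1.48  7.65  4.9 ] t 14.15
(0.59, 0.165, 0.067) [ 0.0456 -0.0049  0.0036]
row 235 u 224 237 xyz [0.585 0.224 0.132]
row 236 u 223 237 xyz [0.585 0.225 0.127]
row 237 u 224 237 xyz [0.585 0.225 0.125]
row 238 u 223 237 xyz [0.586 0.222 0.116]
row 239 u 224 237 xyz [0.587 0.221 0.112]
row 240 u 224 237 xyz [0.586 0.221 0.108]
row 241 u 226 236 xyz [0.589 0.22  0.103]
row 242 u 226 237 xyz [0.587 0.22  0.099]
row 243 u 227 236 xyz [0.588 0.22  0.096]
row 244 u 229 235 xyz [0.588 0.218 0.093]
row 245 u 230 234 xyz [0.585 0.219 0.092]
row 246 u 232 232 xyz [0.588 0.219 0.085]
```

Forces are 7.6 N sideways and 4.9 N up: friction with the end of the lever is working against its rising arc. I'll check the lever and tray before pushing further.

```bash
python3 - <<'E'
from h import *
for n in("top","side"):
    c=read_camera(n); P=cloud(c)
    k=(np.hypot(P[...,0]-.573,P[...,1]-.019)<.022)&(P[...,2]>.063)&(P[...,2]<.075); print(n,"knob",k.sum(),np.median(P[k],0).round(4) if k.any() else "")
    for t,z in(("latch_tip",.118),("lid_tab",.077)):
        for r in spotter.spot_point(c,t)[:1]: print(t,r["p"],r["location"],px2w(c,*r["location"],z).round(4))
print(readout.read_state()["wrist_force"],readout.read_state()["tool_pos"])
c=read_camera("side")
cv2.imwrite("pics/s9.png",cv2.resize(c["img"][175:265,200:320],None,fx=6.5,fy=6.5,interpolation=2))
E
```

```text
top knob 135 [0.5738 0.0207 0.0677]
lid_tab 0.73 [302.8, 248.8] [ 0.4936 -0.0025  0.077 ]
side knob 103 [0.5744 0.0234 0.0673]
latch_tip 0.7 [233.4, 228.8] [0.5986 0.1972 0.118 ]
lid_tab 0.82 [317.1, 208.5] [ 0.4936 -0.0009  0.077 ]
[0.35518271 5.60867778 4.39089286] [0.59231223 0.21081536 0.06214195]
```

View pics/s9.png

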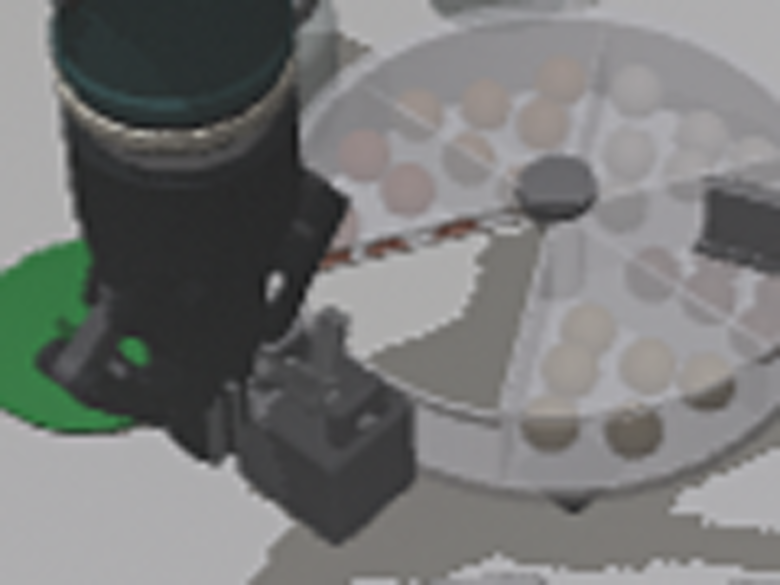

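The finger sits on the outer face of the paddle and the tray hasn't moved. I'll now follow the tip's arc, rising as it goes in, so that friction doesn't block it.

Request:
{"op": "jog_arm", "data": {
  "increments": [
    [0.0005,-0.003,0,0,0,0,0],
    [0.004,-0.003,0,0,0,0,0],
    [0.004,-0.0025,0,0,0,0,0],
    [0.0045,-0.0025,0,0,0,0,0],
    [0.0045,-0.002,0,0,0,0,0]
  ]
}}

```text
time: 15.18
tool_pos: [0.5897, 0.1917, 0.0748]
tcp_rot: [-1.134, 1.294, -1.301]
wrist_force: [1.6, 1.5, 0.7]
width: 0.001
```

```bash
cat >> h.py <<'E'
def chk():
    c=read_camera("top"); P=cloud(c)
    k=(np.hypot(P[...,0]-.573,P[...,1]-.019)<.022)&(P[...,2]>.063)&(P[...,2]<.075); print("knob",k.sum(),np.median(P[k],0).round(4) if k.any() else "")
    c=read_camera("side")
    for r in spotter.spot_point(c,"latch_tip")[:1]: print("latch_tip",r["p"],r["location"],px2w(c,*r["location"]).round(4))
    return c
E
python3 - <<'E'
from h import *
delta((.590,.165,.08)); c=chk(); tip(c,.075)
E
```

```text
pos [0.5897 0.1917 0.0748] -x [0.124 0.992 0.007] z [ 0.992 -0.124  0.012] F [1.59 1.55 0.66] t 15.175
(0.59, 0.165, 0.08) [ 0.0264 -0.0053  0.0037]
knob 139 [0.5735 0.0192 0.0679]
latch_tip 0.54 [241.6, 218.8] [0.5785 0.1885 0.1575]
row 227 u 229 249 xyz [0.581 0.199 0.139]
row 228 u 229 248 xyz [0.582 0.198 0.134]
row 229 u 230 248 xyz [0.584 0.198 0.128]
row 230 u 230 248 xyz [0.586 0.197 0.123]
row 231 u 229 249 xyz [0.585 0.197 0.122]
row 232 u 231 248 xyz [0.587 0.197 0.114]
row 233 u 231 248 xyz [0.586 0.199 0.112]
row 234 u 232 242 xyz [0.585 0.201 0.111]
row 235 u 234 242 xyz [0.585 0.199 0.108]
row 236 u 235 252 xyz [0.584 0.2   0.105]
row 237 u 236 251 xyz [0.583 0.198 0.097]
row 238 u 251 253 xyz [0.57  0.168 0.076]
```

The force is only 1.5 N and the lever is following. I'll carry on past upright.

Request:
{"op": "jog_arm", "data": {
  "increments": [
    [0.0045,-0.0015,0,0,0,0,0],
    [0.0045,-0.0015,0,0,0,0,0],
    [0.0045,-0.001,0,0,0,0,0],
    [0.0045,-0.001,0,0,0,0,0],
    [0.0045,0,0,0,0,0,0],
    [0.0045,0,0,0,0,0,0]
  ]
}}

```text
time: 16.08
tool_pos: [0.5845, 0.162, 0.0787]
tcp_rot: [-1.138, 1.296, -1.301]
wrist_force: [0.3, 0.6, 0.8]
width: 0.0
```

```bash
python3 - <<'E'
from h import *
delta((.590,.145,.08)); c=chk(); tip(c,.08)
P=cloud(c); k=(np.hypot(P[...,0]-.585,P[...,1]-.10)<.035)&(P[...,2]>.085)&(P[...,2]<.14); print("inner lever pts",k.sum(),np.median(P[k],0).round(3) if k.any() else "")
E
```

```text
pos [0.5845 0.162  0.0787] -x [0.124 0.992 0.004] z [ 0.992 -0.124  0.008] F [0.33 0.55 0.83] t 16.075
(0.59, 0.145, 0.08) [ 0.0162 -0.0013  0.0076]
knob 132 [0.5738 0.02   0.0682]
latch_tip 0.79 [258.0, 211.5] [0.5861 0.1201 0.1158]
row 218 u 240 258 xyz [0.58  0.167 0.142]
row 219 u 239 260 xyz [0.578 0.164 0.136]
row 220 u 240 260 xyz [0.578 0.164 0.132]
row 221 u 239 257 xyz [0.579 0.169 0.133]
row 222 u 240 256 xyz [0.579 0.17  0.129]
row 223 u 240 256 xyz [0.581 0.168 0.123]
row 224 u 241 255 xyz [0.581 0.17  0.119]
row 225 u 241 255 xyz [0.582 0.17  0.116]
row 226 u 242 255 xyz [0.581 0.169 0.112]
row 227 u 243 253 xyz [0.582 0.169 0.109]
row 228 u 245 252 xyz [0.58  0.169 0.106]
row 229 u 247 249 xyz [0.578 0.17  0.105]
inner lever pts 107 [0.582 0.125 0.108]
```

The lever tip now reads at (0.586, 0.120, 0.116), which is the inward side. I'll back out and up, then check.

Request:
{"op": "jog_arm", "data": {
  "increments": [
    [-0.012,0,0,0,0,0,0],
    [-0.03,0,0,0,0,0,0],
    [-0.03,0,0,0,0,0,0],
    [0,-0.05,0,0,0,0,0],
    [0,-0.05,0,0,0,0,0],
    [-0.04,-0.03,-0.02,0,0,0,0],
    [-0.04,-0.02,-0.03,0,0,0,0],
    [0,0,0,0,0,0,0],
    [0,0,0,0,0,0,0]
  ]
}}

```text
time: 17.35
tool_pos: [0.5515, 0.3309, 0.233]
tcp_rot: [-1.137, 1.297, -1.297]
wrist_force: [1.1, 0.4, -0.2]
width: 0.002
```

```bash
python3 - <<'E'
from h import *
delta(); cs=chk(); c=read_camera("top")
P=cloud(c); k=(np.hypot(P[...,0]-.583,P[...,1]-.11)<.03)&(P[...,2]>.1)&(P[...,2]<.14); print("inner lever pts",k.sum(),np.median(P[k],0).round(3) if k.any() else "")
for n,k in(("top",c),("side",cs)):
    for t,z in (("lid_tab",.077),("latch_tip",.118),("spoon",0),("silicone_lid",0),("saucer",0),("jar_short",0)):
        for r in spotter.spot_point(k,t)[:1]: print(n,t,round(r["p"],2),px2w(k,*r["location"],z).round(4))
a=cv2.resize(cs["img"][150:270,190:350],None,fx=2.5,fy=2.5,interpolation=2); b=cv2.resize(c["img"][160:280,200:350],None,fx=2.5,fy=2.5,interpolation=2)
cv2.imwrite("pics/s10.png",np.hstack([a,b]))
E
```

```text
pos [0.5515 0.3309 0.233 ] -x [0.122 0.992 0.008] z [ 0.992 -0.122  0.007] F [ 1.13  0.41 -0.23] t 17.35
knob 138 [0.5738 0.0208 0.0683]
latch_tip 0.78 [262.8, 208.9] [0.6142 0.0657 0.0595]
inner lever pts 108 [0.585 0.119 0.116]
top lid_tab 0.56 [0.499 0.001 0.077]
top latch_tip 0.5 [0.5812 0.1138 0.118 ]
top spoon 0.86 [0.4557 0.121  0.    ]
top silicone_lid 0.78 [0.7167 0.155  0.    ]
top saucer 0.76 [ 0.4777 -0.17    0.    ]
top jar_short 0.82 [0.751  0.0161 0.    ]
side lid_tab 0.6 [0.4972 0.0037 0.077 ]
side latch_tip 0.78 [0.5805 0.1083 0.118 ]
side spoon 0.82 [0.4534 0.1241 0.    ]
side silicone_lid 0.84 [0.7124 0.1471 0.    ]
side saucer 0.84 [ 0.468  -0.1622  0.    ]
side jar_short 0.86 [ 0.7485  0.0066 -0.    ]
```

View pics/s10.png

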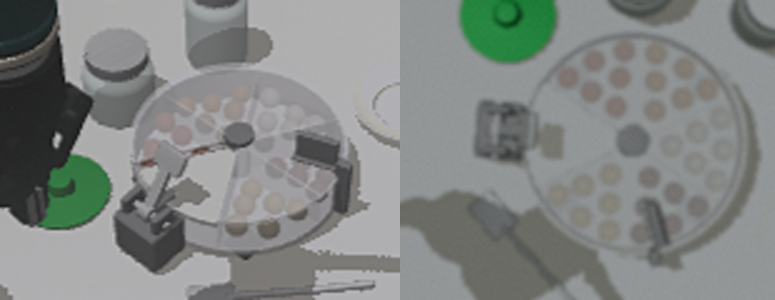

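The lever now leans inward over the lid and the bystanders stand where they did. One last numeric check that the lid is fully shut and didn't spring back.

```bash
python3 - <<'E'
from h import *
acc=[]
for i in range(4):
    c=read_camera("top"); P=cloud(c); A=np.array([.5735,.0195])
    d=P[...,:2]-A; r=np.hypot(d[...,0],d[...,1]); a=np.degrees(np.arctan2(d[...,1],d[...,0]))%360; z=P[...,2]
    f=lambda m:(int(m.sum()),a[m].mean().round(1),r[m].mean().round(3))
    print("tab",f((z>.086)&(z<.1)&(r>.05)&(r<.115)&(a>170)&(a<240)),"post",f((z>.072)&(z<.084)&(r>.1)&(r<.13)&(a>170)&(a<210)),
      "housing",f((z>.068)&(z<.082)&(r>.115)&(r<.16)&(a>60)&(a<110)),"lever",f((z>.1)&(z<.13)&(r>.07)&(r<.13)&(a>60)&(a<110)))
E
```

```text
tab (61, np.float64(192.9), np.float64(0.083)) post (29, np.float64(188.4), np.float64(0.115)) housing (112, np.float64(83.5), np.float64(0.136)) lever (107, np.float64(83.4), np.float64(0.101))
tab (61, np.float64(192.9), np.float64(0.083)) post (29, np.float64(188.4), np.float64(0.115)) housing (114, np.float64(83.4), np.float64(0.136)) lever (109, np.float64(83.5), np.float64(0.101))
tab (60, np.float64(193.0), np.float64(0.084)) post (29, np.float64(188.4), np.float64(0.115)) housing (112, np.float64(83.5), np.float64(0.136)) lever (109, np.float64(83.5), np.float64(0.101))
tab (61, np.float64(192.9), np.float64(0.083)) post (28, np.float64(188.3), np.float64(0.115)) housing (110, np.float64(83.4), np.float64(0.136)) lever (111, np.float64(83.5), np.float64(0.101))
```

The housing direction of 83.5° gives a yaw of −6.5°, so the shut tab should be at 193.5°. It measures 192.9°, so the lid is fully shut. The lever is on the inward side, and the arm is clear.

```bash
python3 -c "
from h import *
print(bot.finish_job())"
```

```text
the job is handed in; nothing more can be done
None
```

The candy tray is secured, and I handed the job in after about 17.5 s of robot time. I pushed the lid's tab round to its stop post first. Then I pushed the latch lever along its arc until it snapped over the lid.

**Last checks:**
- **Lid:** the tab stood at 192.9°, and fully shut works out at about 193.5° from the direction of the latch housing. It met the stop with about 5 N.
- **Latch:** the lever tip is on the inner side, about 10 cm from the tray's axis and 0.116 m high.
- **Tray and bystanders:** the tray's centre stayed within 1–2 mm of where it was after the lid push. The spoon, silicone lid, saucer and short jar read where they started, within the spotter's error. I did not re-measure the tall jar, mug and sugar tin, but the arm never came near them.

**What went wrong or disagreed:**
- **Fingertip height:** by camera depth the fingertips were about 36 mm higher than the TCP reading plus the stated overhang implied. My first push passed over the tab without touching it, and I worked from the camera heights after that.
- **Latch push:** the first try rode up over the end of the lever (about 6 N upward). The second peaked at 7.6 N sideways, just above the 7 N at which the tray may slide, but the tray's centre had not moved.
- **Spotter on the tab:** its readings of the shut tab scattered by about 1 cm, so I judged the lid from depth data instead.

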